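# Hold the sander's tension arm back for a belt change

### The job

The belt of the small bench sander is being changed: first switch the sander off at the isolator, by throwing the lever of the grey switch box right over from the robot's side to the far side until it snaps home. Then, with the fingers on the upright black handle of the sander's sprung tension arm, swing the arm inwards (towards the motor and the other drum) all the way to its stop and keep holding it there: the program finishes while still holding the arm against its spring, the isolator left off. Do not move the arm while the isolator is still on, and leave the things lying about where they are.

Things in the scene. Friction and masses are not known exactly. Their poses are not given: they have to be found in the camera images.
- sander: Bench belt sander, belt off, fixed. Grey base plate 200 (x) x 320 (y) x 20 mm; on its +y half a motor housing (top 105 mm up) and fixed black drive drum (58 mm dia, top 76, axle end 94 mm); thin platen (top 76 mm) at x -26, y -20 to 50 mm; tension arm on its -y half. Origin: centre of plate's underside, on the bench; z up, -x faces the robot (turned up to 0.25 rad).
- tension_arm (a joint): Angle of the sprung arm about the upright axis at tension_pivot, growing clockwise from above. 0 = relaxed on its outer stop (every start): the bar points along the sander's -x turned 0.45 rad outwards (to -y). 0.75 rad = wound to its inner stop: -x turned 0.30 rad inwards (to +y). Needs 5 N at the handle to leave 0, 11 N at the inner stop; springs back if let go.
- tension_handle (a point): Point on the axis of the arm's upright round black handle (16 mm dia, swelling to 19 near its top; from 40 to 120 mm above the bench), 105 mm above the bench, 150 mm from the pivot axis; moves with the arm. The arm is a steel bar 22 mm wide, 30 to 40 mm above the bench, with an aluminium idler drum (48 mm dia, top 86, nut to 90 mm) 85 mm from the pivot.
- tension_pivot (a point): Point on the tension arm's fixed upright pivot axis, 35 mm above the bench; in the sander's frame at x 80, y -85 mm.
- isolator: Isolator: grey switch box 120 (x) x 85 (y) x 50 mm fixed to the bench, to the left or the right of the sander, with a lever on top (hinge brackets up to 71 mm). Origin: centre of its underside; its -x faces the robot's side (turned up to 0.4 rad).
- isolator_lever (a joint): Lever angle about a level axis along the box's y, 62 mm above the box's origin. 0 = on, leaning 0.6 rad to the box's -x (robot's side), every start; 1.2 rad = off, leaning 0.6 rad to +x. Over-centre spring: resists with about 4 N at the grip, less towards the middle (0.6 rad), beyond which it snaps to the other end by itself.
- lever_grip (a point): Centre of the lever's black cross-bar grip (18 mm diameter, 54 mm long, along the box's y), 75 mm from the hinge; 124 mm above the bench at either end and 137 mm at mid-swing. 42 mm to -x of the box's centre when on, 42 mm to +x when off.
- log: Bystander: birch log offcut, upright, 100 mm diameter, 75 mm high; across the sander from the isolator. Origin: centre of underside.
- bowl: Bystander: turned birch bowl, 120 mm diameter, 55 mm high. Origin: centre of underside.
- glue: Bystander: white glue bottle, 52 mm diameter, 150 mm high, behind the sander. Origin: centre of underside.
- tape: Bystander: roll of tape lying flat, 90 mm diameter, 22 mm high, in front of the sander. Origin: centre of underside.
- tumbler: Bystander: glass tumbler, 66 mm diameter, 80 mm high, in front of the sander. Origin: centre of underside.
- caliper: Bystander: steel caliper lying flat, 200 mm long, 9 mm high. Origin: middle of its beam's underside.
- spindle: Bystander: turned wooden spindle standing on end, 60 mm diameter, 104 mm high, behind the sander. Origin: centre of underside.
Mind the look-alikes: they are no part of the job. What is shaped like the isolator but purple is not meant.

How it is judged:
On the way, in this order (a step that is already met when the one before it is completed fails the run):
1. the isolator's lever is thrown to off (value of joint isolator_lever above 1 rad), for 0.2 s.
2. the tension arm is wound to its inner stop by the fingers (value of joint isolator_lever above 1 rad and value of joint tension_arm above 0.69 rad and contact force between the fingers and tension_arm above 6 N), for 0.3 s.
At the end, for the whole second after the job is handed in: The isolator's lever is off (beyond 1.0 of 1.2 rad); the tension arm is still and wound to its inner stop (beyond 0.69 of 0.75 rad), held there by the fingers with more than 6 N on the arm; every bystander is within 30 mm of where it began (all of step 2 and velocity of joint tension_arm between -0.15 and 0.15 rad/s and distance of each of log, bowl, glue, tape, tumbler, caliper, spindle from where it was at the start of the episode below 0.03 m); the arm keeps its last pose, push and grip.
It fails at once if the tension arm is moved while the isolator is still on (value of joint tension_arm above 0.2 rad and value of joint isolator_lever below 0.6 rad).
It fails at once if a bystander is disturbed (distance of any of log, bowl, glue, tape, tumbler, caliper, spindle from where it was at the start of the episode above 0.03 m).
It also fails if it takes over 48 s, if anything falls off the work surface, if the arm or the gripper's body presses on something with over 40 N, if the wrist force passes 120 N, or if a joint passes its speed limit or range.

### The arm

A 6-joint arm with a two-finger parallel gripper is mounted at the origin on the work surface. World frame = base frame: x ahead of the robot, y to its left, z up, the work surface at z = 0. Lengths are in m, angles in rad, forces in N, time in s.
With the tool pointing down it reaches from about 0.35 to 0.775 m from the base axis. Payload 7.3 kg.
Tool frame: the origin (TCP) lies on the mounting face of the last link; the fingertips stand 178 mm ahead of it and the grasp point (between the pads) lies 159 mm ahead of it; z points along the fingers, y is the line along which they close (so a half turn about z gives the same grasp; the last joint's range is limited). The gripper opens to 92 mm and grips with 3 to 60 N. Pads are 19 mm wide; open, the fingers measure 130 mm over their backs; the gripper's body (75 mm by 190 mm) begins 47 mm behind the grasp point.
Start: joints at [1.198, 0.342, 1.524, -0, 1.275, -0.146], TCP at [0.118, 0.512, 0.405] pointing down, gripper open.
Joint ranges: [-2.53, 2.53], [-0.77, 2.02], [0.04, 2.7], [-1, 4.14], [0.28, 2.66], [-3.11, 3.11]. Speed limits (rad/s): [2.57, 2.57, 3.14, 3.14, 3.14, 3.14].

### API

Orientations are given as a rotation vector (axis times angle).
In Python, from plant import bot, viewer gives the robot as it stands.
- The arm moves only by the shell command python3 -m pendant 'ROWS' [FORCE]. ROWS is JSON, a list of rows, each an object with "grip": the closure, from 0 (fully open) to 1 (shut); "travel": the shift along the tool's x, y, z in m, a list of three; "yaw": the turn about the tool's z in degrees. A call has 1 to 20 rows; each row shifts and turns the commanded pose from where the row before left it, along the tool's axes as they then stand; what a row does not reach is not made up. A row lasts 1/8 s, in which the tool goes at most 62.5 mm and 10.7 degrees, less where a joint would pass 70% of its speed; a pose out of reach is approached as far as the arm can. A call with a gripper value outside its range is refused whole. The fingers move at their own pace and stop on an object; FORCE is the grip in N (left out, the last holds). Time passes only in rows, so rows that do not move let the fingers close. It gives the time, the measured TCP pose, the force, the opening and the grip force at its end, in the units of the state.
- bot.get_state(): the state, without advancing time (a new reading comes with each control period).
- viewer.capture(name): name is "scene" or "top"; returns a dict with "pixels" (420x560x3 uint8, red, green, blue), "depth" (420x560 float32, m along the optical axis (not along the pixel's ray), 0 where there is no reading), "mtx" (3x3 intrinsics, pixels), "rvec" (rotation vector, rad) and "tvec" (3), from world to camera coordinates, as OpenCV has them. Camera axes: x right, y down, z forward; pixel columns grow to the right and rows downward; lengths in m; the calibration is good to about 2 mm. A picture is of the moment at which its call begins.
- bot.finish_job(): hands the job in; it is judged then, once.
The state is a dict: "clock": time; "q": joint angles; "qvel": joint speeds; "joint_torque": joint torques, N m; "ee_pos": TCP position; "tcp_rot": TCP orientation; "force": force on the tool from outside, world axes, zero at the start; "moment": the same for the moment, N m; "grip_width": opening from 0.0 (shut) to 1.0 (fully open); "grip_force": force on a finger pad.
Only numpy, scipy, OpenCV 4.12 (cv2) and the standard library are available. Lean on these libraries where they do the work, as an engineer would, in place of code of your own. Each camera call takes 0.05 s, during which the arm holds its last target. There are 200 camera calls.

## Working session

There is one attempt and no reset: what is moved stays moved. The work goes in short steps, Python scripts to look and compute and a shell command to move; the robot and the scene stay as the last step left them, time stands still between calls to the robot, and variables do not carry over. Pictures are saved under pics/ and viewed, at most 10 in all, crops included, and the job is handed in when it is done.

```bash
mkdir -p pics; ls
cat > h.py <<'E'
import numpy as np, cv2
from plant import bot, viewer
def cap(n):
    c=viewer.capture(n); R=cv2.Rodrigues(np.array(c["rvec"],float))[0]; c["R"]=R; c["t"]=np.array(c["tvec"],float).ravel()
    c["K"]=np.array(c["mtx"]); return c
def cloud(c):
    d=c["depth"]; v,u=np.mgrid[:d.shape[0],:d.shape[1]]
    p=np.stack([(u-c["K"][0,2])/c["K"][0,0]*d,(v-c["K"][1,2])/c["K"][1,1]*d,d],-1)
    return (p-c["t"])@c["R"]
def ray(c,u,v,z):
    o=-c["R"].T@c["t"]; r=c["R"].T@np.linalg.inv(c["K"])@[u,v,1]
    return o+r*(z-o[2])/r[2]
E
python3 - <<'E'
from h import *
for n in("top","scene"):
    c=cap(n); cv2.imwrite(f"pics/{n}0.png",cv2.cvtColor(c["pixels"],cv2.COLOR_RGB2BGR)); print(n,-c["R"].T@c["t"])
    np.savez(f"{n}0.npz",**{k:c[k] for k in("pixels","depth","K","R","t")})
s=bot.get_state(); print({k:np.round(s[k],3) for k in("clock","ee_pos","tcp_rot","force","grip_width")}, cv2.Rodrigues(np.array(s["tcp_rot"]))[0].round(3))
E
```

```text
pics
top [0.34308868 0.0241138  1.08928819]
scene [1.06811887 0.82801354 0.97008121]
{'clock': np.float64(0.1), 'ee_pos': array([0.118, 0.511, 0.404]), 'tcp_rot': array([-3.550e-01, -3.121e+00,  2.000e-03]), 'force': array([ 0.216, -1.144, -0.09 ]), 'grip_width': np.float64(1.0)} [[-0.974  0.225 -0.001]
 [ 0.225  0.974 -0.001]
 [ 0.    -0.001 -1.   ]]
```

View pics/top0.png

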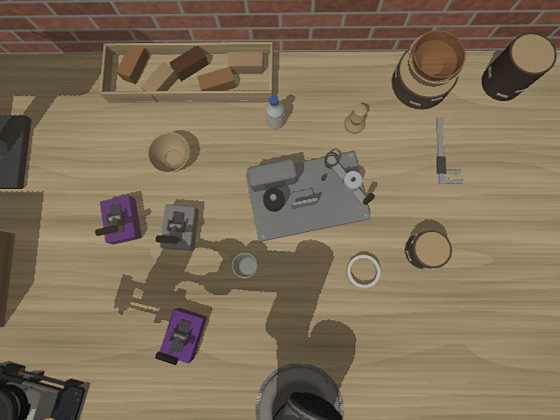

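View pics/scene0.png

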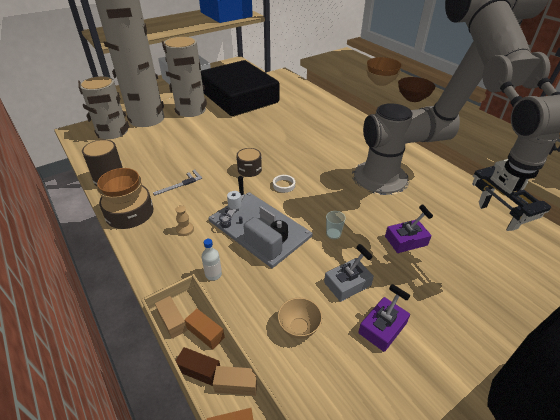

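Top view: three isolator-shaped boxes, at (180,225) grey, (120,218) purple and (183,335) purple. Only the one at (180,225) is grey, so that is the isolator. The sander is at (308,195) with its handle at about (369,198), and the tumbler is at (245,265). In the scene view the grey box is at (348,278) and the handle at (241,187). Next I'll crop to confirm and measure.

Run:
```python
from h import *
C={n:dict(np.load(f"{n}0.npz")) for n in("top","scene")}
a=C["top"]["pixels"][180:270,150:270]; b=C["scene"]["pixels"][160:310,200:400]
a=cv2.resize(a,(480,360),interpolation=2); b=cv2.resize(b,(480,360)); 
a=a[:, :300]
cv2.imwrite("pics/crop.png",cv2.cvtColor(np.hstack([a,b]),cv2.COLOR_RGB2BGR))
for n,c in C.items():
    P=cloud(c); ok=c["depth"]>0; px=c["pixels"].astype(int); mx=px.max(-1); sat=mx-px.min(-1)
    iso=ray(c,*((180,225) if n=="top" else (348,278)),.05); hd=ray(c,*((369,198) if n=="top" else (241,187)),.1)
    print(n,iso.round(3),hd.round(3))
    near=ok&(np.hypot(*(P[...,:2]-iso[:2]).transpose(2,0,1))<.1)
    m=near&(P[...,2]>.043)&(P[...,2]<.055)&(sat<25)
    r=cv2.minAreaRect(P[m][:,:2].astype(np.float32)); print("box",m.sum(),r)
    m=near&(P[...,2]>.108)&(mx<70)
    if m.sum()>5: print("grip",m.sum(),P[m].mean(0).round(4),cv2.minAreaRect(P[m][:,:2].astype(np.float32)),P[m][:,2].max())
    m=ok&(np.hypot(*(P[...,:2]-hd[:2]).transpose(2,0,1))<.06)&(P[...,2]>.05)&(mx<60)
    v,u=np.nonzero(m); print("handle",m.sum(),P[m].mean(0).round(4),P[m].max(0),[ (round(z,2),P[m&(abs(P[...,2]-z)<.01)].mean(0).round(4)) for z in(.06,.08,.1,.115)])
    sc=ray(c,*((308,195) if n=="top" else (258,230)),.02)
    m=ok&(np.hypot(*(P[...,:2]-sc[:2]).transpose(2,0,1))<.22)&(P[...,2]>.014)&(P[...,2]<.026)&(sat<25)&(P[...,0]>.4)
    m=cv2.morphologyEx(m.astype(np.uint8),cv2.MORPH_OPEN,np.ones((3,3)))
    k,l,s,_=cv2.connectedComponentsWithStats(m); i=1+s[1:,4].argmax(); print("plate",cv2.minAreaRect(P[l==i][:,:2].astype(np.float32)))
c=C["top"];P=cloud(c);ok=c["depth"]>0
for nm,u,v,z in(("log",430,249,.075),("bowl",170,152,.055),("glue",275,110,.15),("tape",364,271,.022),("tumbler",245,265,.08),("spindle",357,118,.1)): print(nm,ray(c,u,v,z).round(3))
```

```text
top [0.479 0.324 0.05 ] [ 0.546 -0.18   0.1  ]
box 987 ((0.47585567831993103, 0.33234333992004395), (0.08407238125801086, 0.12027642130851746), 85.57096862792969)
grip 147 [0.4329 0.3332 0.1294] ((0.43421146273612976, 0.3341106176376343), (0.050344813615083694, 0.019194621592760086), 85.87220001220703) 0.1342629561681897
handle 65 [ 0.5446 -0.1779  0.0998] [ 0.55449869 -0.17151949  0.12231678] [(0.06, array([ 0.5429, -0.1766,  0.0594])), (0.08, array([ 0.5438, -0.1761,  0.0796])), (0.1, array([ 0.542 , -0.1761,  0.1009])), (0.12, array([ 0.5457, -0.1793,  0.1174]))]
plate ((0.5696418285369873, -0.022859737277030945), (0.19922393560409546, 0.3183688223361969), 12.279216766357422)
scene [0.492 0.345 0.05 ] [ 0.566 -0.147  0.1  ]
box 740 ((0.4792221486568451, 0.335129976272583), (0.08491554111242294, 0.12188705056905746), 85.82488250732422)
grip 107 [0.4398 0.3396 0.1284] ((0.4387566149234772, 0.3365027606487274), (0.055897895246744156, 0.016645917668938637), 84.61048126220703) 0.1345828773274675
handle 73 [ 0.5542 -0.1744  0.0901] [ 0.60508622 -0.1340732   0.12178757] [(0.06, array([ 0.553 , -0.1751,  0.0592])), (0.08, array([ 0.5584, -0.1709,  0.0796])), (0.1, array([ 0.5535, -0.1748,  0.0995])), (0.12, array([ 0.5524, -0.1763,  0.1141]))]
plate ((0.5728965997695923, -0.019560933113098145), (0.20344027876853943, 0.319693386554718), 11.920432090759277)
log [ 0.417 -0.339  0.075]
bowl [0.684 0.362 0.055]
glue [0.765 0.064 0.15 ]
tape [ 0.36  -0.177  0.022]
tumbler [0.371 0.14  0.08 ]
spindle [ 0.765 -0.154  0.1  ]
```

View pics/crop.png

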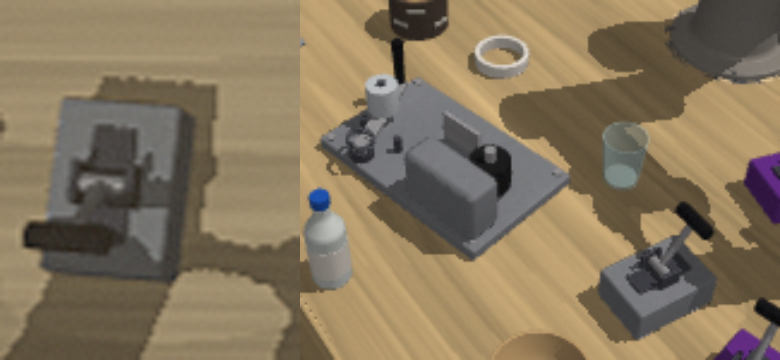

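The crop confirms it: the grey box, with its black cross-bar leaning towards the robot, is the isolator. The upright black handle is on the sander's tension arm. Next I move behind the lever with the fingers shut.

```bash
python3 -m pendant '[{"grip":1,"travel":[-0.039,-0.013,0],"yaw":0},{"grip":1,"travel":[-0.039,-0.013,0],"yaw":0},{"grip":1,"travel":[-0.039,-0.013,0],"yaw":0},{"grip":1,"travel":[-0.039,-0.013,0],"yaw":0},{"grip":1,"travel":[-0.039,-0.013,0],"yaw":0},{"grip":1,"travel":[-0.039,-0.013,0],"yaw":0},{"grip":1,"travel":[-0.039,-0.013,0],"yaw":0},{"grip":1,"travel":[-0.038,-0.013,0],"yaw":0},{"grip":1,"travel":[0,0,0],"yaw":-4},{"grip":1,"travel":[0,0,0],"yaw":-4.6},{"grip":1,"travel":[0,0,0],"yaw":0},{"grip":1,"travel":[0,0,0],"yaw":0}]' 30
```

```text
clock: 1.6
ee_pos: [0.3976, 0.3404, 0.4046]
tcp_rot: [-0.122, -3.139, 0.0]
force: [-0.4, -0.0, 1.2]
grip_width: 0.004
grip_force: 0.0
```

```bash
python3 -m pendant '[{"grip":1,"travel":[0,0,0.03],"yaw":0},{"grip":1,"travel":[0,0,0.03],"yaw":0},{"grip":1,"travel":[0,0,0.03],"yaw":0},{"grip":1,"travel":[0,0,0.028],"yaw":0},{"grip":1,"travel":[0,0,0],"yaw":0},{"grip":1,"travel":[-0.01,0,0],"yaw":0},{"grip":1,"travel":[-0.01,0,0],"yaw":0},{"grip":1,"travel":[-0.01,0,0],"yaw":0},{"grip":1,"travel":[-0.01,0,0],"yaw":0}]'
python3 -m pendant '[{"grip":1,"travel":[-0.01,0,0],"yaw":0},{"grip":1,"travel":[-0.01,0,0],"yaw":0},{"grip":1,"travel":[-0.01,0,0],"yaw":0},{"grip":1,"travel":[-0.01,0,0],"yaw":0},{"grip":1,"travel":[0,0,0],"yaw":0},{"grip":1,"travel":[0,0,0],"yaw":0},{"grip":1,"travel":[0,0,0],"yaw":0}]'
python3 - <<'E'
from h import *
c=cap("scene"); cv2.imwrite("pics/s1.png",cv2.cvtColor(cv2.resize(c["pixels"][150:320,190:440],(750,510)),cv2.COLOR_RGB2BGR))
E
```

```text
clock: 2.72
ee_pos: [0.4378, 0.3375, 0.2883]
tcp_rot: [-0.121, -3.139, -0.002]
force: [-5.7, -0.8, 3.7]
grip_width: 0.006
grip_force: 2.1
clock: 3.6
ee_pos: [0.4772, 0.3343, 0.2867]
tcp_rot: [-0.12, -3.139, 0.0]
force: [-0.5, -0.5, 0.4]
grip_width: 0.007
grip_force: 0.0
```

View pics/s1.png

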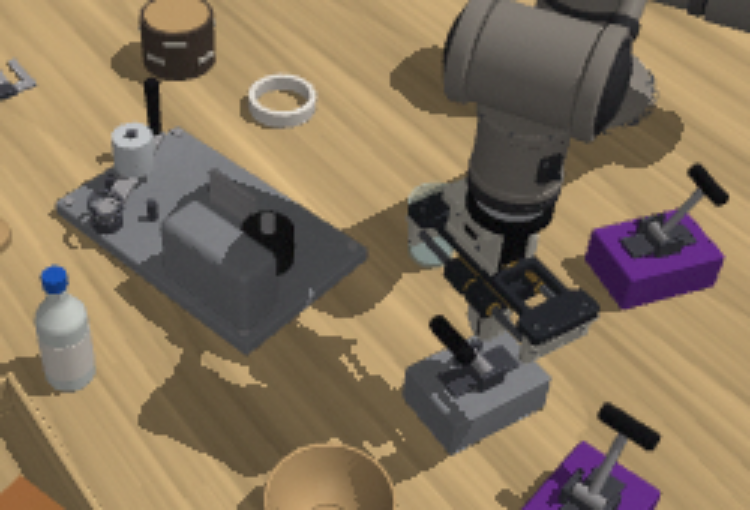

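The lever now leans to the far side (cross-bar at about (452,338) in the crop) and the force has dropped to zero. The handle at (152,105) hasn't moved. Next I lift, cross over to above the handle and open the gripper.

```bash
python3 -m pendant '[{"grip":1,"travel":[0.01,0,-0.03],"yaw":0},{"grip":1,"travel":[0,0,-0.03],"yaw":0},{"grip":1,"travel":[0,0,-0.03],"yaw":0},{"grip":1,"travel":[-0.01,0,-0.03],"yaw":0},{"grip":1,"travel":[-0.009,-0.039,0],"yaw":0},{"grip":1,"travel":[-0.009,-0.039,0],"yaw":0},{"grip":1,"travel":[-0.009,-0.039,0],"yaw":0},{"grip":0,"travel":[-0.009,-0.039,0],"yaw":0},{"grip":0,"travel":[-0.009,-0.039,0],"yaw":0},{"grip":0,"travel":[-0.009,-0.039,0],"yaw":0},{"grip":0,"travel":[-0.009,-0.039,0],"yaw":0},{"grip":0,"travel":[-0.009,-0.039,0],"yaw":0},{"grip":0,"travel":[-0.009,-0.039,0],"yaw":0},{"grip":0,"travel":[-0.009,-0.039,0],"yaw":0},{"grip":0,"travel":[-0.007,-0.039,0],"yaw":0},{"grip":0,"travel":[-0.007,-0.038,0],"yaw":0},{"grip":0,"travel":[-0.007,-0.038,0],"yaw":0},{"grip":0,"travel":[0,0,0],"yaw":-10},{"grip":0,"travel":[0,0,0],"yaw":-10},{"grip":0,"travel":[0,0,0],"yaw":0}]'
python3 - <<'E'
from h import *
s=bot.get_state(); R=cv2.Rodrigues(np.array(s["tcp_rot"]))[0]
print((R.T@(np.array([.549,-.178,.270])-s["ee_pos"])).round(4), np.degrees(np.arctan2(R[1,1],R[0,1])))
c=cap("top");P=cloud(c)
m=(c["pixels"].max(-1)<70)&(P[...,2]>.105)&(P[...,2]<.14)&(np.hypot(P[...,0]-.478,P[...,1]-.334)<.09)
print("lever",m.sum(),P[m].mean(0))
E
```

```text
clock: 6.15
ee_pos: [0.5493, -0.1778, 0.4067]
tcp_rot: [-0.424, 3.113, 0.0]
force: [0.5, 0.4, -0.3]
grip_width: 0.998
grip_force: 0.0
[ 0.0004 -0.0002  0.1367] 105.51887829369188
lever 120 [0.51621747 0.32691481 0.12991719]
```

The lever is confirmed off, with its grip about 39 mm to the far side of the box's centre. Next I descend and grip.

```bash
python3 -m pendant '[{"grip":0,"travel":[0,0,0.03],"yaw":0},{"grip":0,"travel":[0,0,0.03],"yaw":0},{"grip":0,"travel":[0,0,0.03],"yaw":0},{"grip":0,"travel":[0,0,0.025],"yaw":0},{"grip":0,"travel":[0,0,0.02],"yaw":0},{"grip":1,"travel":[0,0,0],"yaw":0},{"grip":1,"travel":[0,0,0],"yaw":0},{"grip":1,"travel":[0,0,0],"yaw":0},{"grip":1,"travel":[0,0,0],"yaw":0},{"grip":1,"travel":[0,0,0],"yaw":0},{"grip":1,"travel":[0,0,0],"yaw":0}]' 40
python3 - <<'E'
from h import *
s=bot.get_state(); R=cv2.Rodrigues(np.array(s["tcp_rot"]))[0]; p=np.array(s["ee_pos"])
piv=np.array([.667,-.0873]); h=p[:2]; print(np.hypot(*(h-piv)))
a0=np.radians(217.9); r=.150
th0=np.radians(105.6); pos=h.copy()
yaws=[2]*10
for k in range(1,12):
    a=a0-.75*k/10
    new=h+r*np.array([np.cos(a)-np.cos(a0),np.sin(a)-np.sin(a0)])
    d=new-pos; y=np.array([np.cos(th0),np.sin(th0)]); x=np.array([-np.sin(th0),np.cos(th0)])
    print(k,new.round(4),"travel",round(d@x,4),round(d@y,4)); pos=new; th0-=np.radians(2)
E
```

```text
clock: 7.58
ee_pos: [0.5494, -0.1778, 0.2718]
tcp_rot: [-0.426, 3.112, 0.0]
force: [-0.6, 0.2, -0.1]
grip_width: 0.393
grip_force: 0.0
0.14839451386132974
1 [ 0.5429 -0.1687] travel 0.0039 0.0106
2 [ 0.537  -0.1591] travel 0.0034 0.0107
3 [ 0.5318 -0.1491] travel 0.003 0.0108
4 [ 0.5275 -0.1387] travel 0.0026 0.0109
5 [ 0.5239 -0.1281] travel 0.0021 0.011
6 [ 0.5211 -0.1172] travel 0.0017 0.0111
7 [ 0.5192 -0.1061] travel 0.0012 0.0112
8 [ 0.5181 -0.0949] travel 0.0008 0.0112
9 [ 0.5178 -0.0837] travel 0.0003 0.0112
10 [ 0.5184 -0.0724] travel -0.0001 0.0112
11 [ 0.5198 -0.0613] travel -0.0006 0.0112
```

```bash
python3 -m pendant '[{"grip":1,"travel":[0,0,0],"yaw":0},{"grip":1,"travel":[0,0,0],"yaw":0},{"grip":1,"travel":[0,0,0],"yaw":0},{"grip":1,"travel":[0,0,0],"yaw":0},{"grip":1,"travel":[0,0,0],"yaw":0}]' 40
```

```text
clock: 8.2
ee_pos: [0.5496, -0.1789, 0.2717]
tcp_rot: [-0.426, 3.112, -0.003]
force: [0.9, -5.3, -2.1]
grip_width: 0.186
grip_force: 40.0
```

Gripped at 17 mm opening, which fits the handle. Next I swing it along the arc.

```bash
python3 -m pendant '[{"grip":1,"travel":[0.0039,0.0106,0],"yaw":2},{"grip":1,"travel":[0.0034,0.0107,0],"yaw":2},{"grip":1,"travel":[0.003,0.0108,0],"yaw":2},{"grip":1,"travel":[0.0026,0.0109,0],"yaw":2},{"grip":1,"travel":[0.0021,0.011,0],"yaw":2},{"grip":1,"travel":[0.0017,0.0111,0],"yaw":2},{"grip":1,"travel":[0,0,0],"yaw":0},{"grip":1,"travel":[0,0,0],"yaw":0}]'
python3 -m pendant '[{"grip":1,"travel":[0.0012,0.0112,0],"yaw":2},{"grip":1,"travel":[0.0008,0.0112,0],"yaw":2},{"grip":1,"travel":[0.0003,0.0112,0],"yaw":2},{"grip":1,"travel":[0,0.008,0],"yaw":2},{"grip":1,"travel":[0,0,0],"yaw":0},{"grip":1,"travel":[0,0,0],"yaw":0}]'
```

```text
clock: 9.2
ee_pos: [0.5206, -0.1192, 0.2717]
tcp_rot: [0.098, -3.138, 0.006]
force: [-5.7, -12.2, -0.1]
grip_width: 0.185
grip_force: 40.0
clock: 9.95
ee_pos: [0.5169, -0.0776, 0.2716]
tcp_rot: [-0.121, -3.135, 0.005]
force: [-9.3, -13.6, 3.9]
grip_width: 0.187
grip_force: 40.0
```

```bash
python3 -m pendant '[{"grip":1,"travel":[0.001,0.003,0],"yaw":0},{"grip":1,"travel":[0,0,0],"yaw":0},{"grip":1,"travel":[0,0,0],"yaw":0}]'
python3 -m pendant '[{"grip":1,"travel":[0.001,0.003,0],"yaw":0},{"grip":1,"travel":[0,0,0],"yaw":0},{"grip":1,"travel":[0,0,0],"yaw":0}]'
```

```text
clock: 10.32
ee_pos: [0.5166, -0.0747, 0.2716]
tcp_rot: [-0.121, -3.136, 0.006]
force: [-5.9, -12.1, 0.7]
grip_width: 0.187
grip_force: 40.0
clock: 10.7
ee_pos: [0.5163, -0.073, 0.2716]
tcp_rot: [-0.121, -3.138, 0.01]
force: [-4.5, -21.3, -1.0]
grip_width: 0.184
grip_force: 40.0
```

The force jumped to 21 N where the stop was expected. I'll press slightly more, then check by camera.

```bash
python3 -m pendant '[{"grip":1,"travel":[0,0.001,0],"yaw":0},{"grip":1,"travel":[0,0,0],"yaw":0},{"grip":1,"travel":[0,0,0],"yaw":0},{"grip":1,"travel":[0,0,0],"yaw":0},{"grip":1,"travel":[0,0,0],"yaw":0}]'
python3 - <<'E'
from h import *
c=cap("scene"); cv2.imwrite("pics/s2.png",cv2.cvtColor(cv2.resize(c["pixels"][120:320,160:430],(800,592)),cv2.COLOR_RGB2BGR))
P=cloud(c); m=(c["pixels"].max(-1)<70)&(P[...,2]>.105)&(P[...,2]<.14)&(np.hypot(P[...,0]-.478,P[...,1]-.334)<.09)
print("lever",P[m].mean(0))
px=c["pixels"].astype(int)
piv=np.array([.667,-.0873])
m=(P[...,2]>.082)&(P[...,2]<.092)&(abs(np.hypot(P[...,0]-piv[0],P[...,1]-piv[1])-.085)<.03)&(px.min(-1)>60)
q=P[m].mean(0); a=np.arctan2(*(q[:2]-piv)[::-1]); print("idler",m.sum(),q,"angle",np.radians(217.9)-a%(2*np.pi))
E
```

```text
clock: 11.32
ee_pos: [0.5163, -0.0727, 0.2716]
tcp_rot: [-0.121, -3.138, 0.012]
force: [-6.3, -25.6, -0.8]
grip_width: 0.18
grip_force: 40.0
lever [0.52394171 0.33424597 0.12863509]
idler 99 [ 0.5869274  -0.07567587  0.08553265] angle 0.8056425853712619
```

View pics/s2.png

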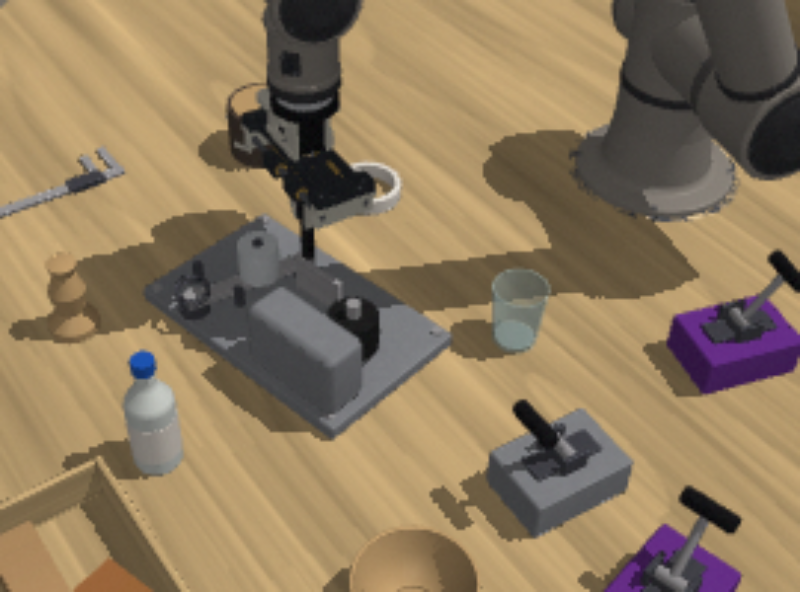

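The fingers hold the handle at (308,240), with the idler drum swung in at (258,258). The isolator lever is off at (540,422) and nothing else has moved. Handing in.

```bash
python3 -c "
from plant import bot
print(bot.finish_job())"
```

```text
the job is handed in; nothing more can be done
None
```

I threw the isolator off, wound the tension arm to its inner stop and handed the job in at about 11 s with the gripper still holding the arm there; the hand-in gave no verdict.

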